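Find the heavy side of a flywheel drum and hold it down

ROBOT

A 7-joint arm with a two-finger parallel gripper is mounted at the origin on the work surface. World frame = base frame: x ahead of the robot, y to its left, z up, the work surface at z = 0. Lengths are in m, angles in rad, forces in N, time in s.
With the tool pointing down it reaches from about 0.425 to 0.925 m from the base axis. Payload 6.8 kg.
Tool frame: the origin (TCP) lies midway between the tips of the shut fingers; the grasp point (between the pads) lies 19 mm behind it (bot.grasp_offset is the distance from the TCP to the grasp point, in m); z points along the fingers, x is the direction in which the jaws open and shut, and the axes are right-handed (so a half turn about z gives the same grasp; the last joint's range is limited). The gripper opens to 85 mm and grips with 20 to 120 N. Pads are 22 mm wide; open, the fingers measure 114 mm over their backs; the gripper's body (76 mm by 85 mm) begins 54 mm behind the grasp point. The pads swing forward as they close: fully open they stand 13 mm farther back than shut.
Start: joints at [1.226, 0.477, 0.022, 1.555, -0.011, 1.109, -0.083], TCP at [0.158, -0.656, 0.231] pointing down, gripper open.
Joint ranges: [-2.96, 2.96], [-0.34, 2.1], [-1.41, 1.46], [0.24, 2.44], [-1.37, 4.51], [0.17, 1.92], [-2.96, 2.96]. Speed limits (rad/s): [2.39, 2.39, 3.14, 3.14, 3.14, 3.14, 3.14].

INTERFACE

Orientations are given as a unit quaternion [w, x, y, z].
In Python, from station import bot, imaging gives the robot as it stands. The module is installed in compiled form; this text tells all that it offers.
- The arm moves only by the tool apply_moves, never from a script. Its argument "increments" is a list of rows, each a list of 7 numbers: the shift along the tool's x, y, z in mm, then the turn, a rotation vector about the tool's x, y, z in degrees, then the closure, from -1 (fully open) to 1 (shut). In form: [[dx, dy, dz, rx, ry, rz, grip], ...]. A call has exactly 8 rows; each row shifts and turns the pose as measured when the row begins, along the tool's axes as they then stand; what a row does not reach is not made up. A row lasts 1/8 s, in which the tool goes at most 62.5 mm and 10.7 degrees, less where a joint would pass 70% of its speed; a pose out of reach is approached as far as the arm can. A call with a gripper value outside its range is refused whole. The fingers move at their own pace and stop on an object; "grip_force" is the grip in N (left out, the last holds). Time passes only in rows, so rows that do not move let the fingers close, or fill a call up. It gives the time, the measured TCP pose, the force and the opening at its end, in the units of the state.
- bot.get_obs(): the state, without advancing time (a new reading comes with each control period).
- imaging.read_camera(name): name is "side" or "top"; returns the picture (420x560x3 uint8, red, green, blue); there is no depth.
- imaging.get_calibration(name): a dict with "K" (3x3 intrinsics, pixels), "extrinsics" (4x4, takes a point from camera to world coordinates). Camera axes: x right, y down, z forward; pixel columns grow to the right and rows downward; lengths in m; the calibration is good to about 2 mm. A picture is of the moment at which its call begins. get_calibration takes no time and is no camera call.
- bot.hand_in(): hands the job in, once; it reports no verdict.
The state is a dict: "t": time; "q": joint angles; "joint_vel": joint speeds; "joint_torque": joint torques, N m; "eef_pos": TCP position; "tool_rot": TCP orientation; "contact_force": force on the tool from outside, world axes, zero at the start; "torque": the same for the moment, N m; "gripper_width": opening from 0.0 (shut) to 1.0 (fully open).
Only numpy, scipy, OpenCV 4.12 (cv2) and the standard library are available. Lean on these libraries where they do the work, as an engineer would, in place of code of your own. Each camera call takes 0.05 s, during which the arm holds its last target.

TASK

The flywheel drum of a potter's wheel sits on a balancing stand, and one unmarked side of it is heavy. Take the crank by its wooden handle, turn the drum at least one full turn from where it stands (either way) to feel where the heavy side is, then bring the heavy side straight down, within about 15 degrees, and finish still gripping the handle, holding the drum still there so its top can be marked. Leave the pots and jar around it where they are.

Things in the scene. Friction and masses are not known exactly. Their poses are not given: they have to be found in the camera images.
- stand: Green balancing stand, fixed. Origin on the table under the drum's middle. The axle is level, along the stand's x axis, 155 mm above the table; the crank is on its -x side. Base 170 x 150 mm, 14 mm thick, from 65 mm on the -x side of the origin to 105 mm on the +x side; bearing post 180 mm high on the +x side, 40 to 85 mm from the origin.
- drum_center (a point): Centre of the closed aluminium drum (130 mm in diameter, 40 mm thick), on the axle. Its frame turns with the drum: x along the axle (the stand's x), z from the axle towards the handle. An axle stub leads 33 mm out of the drum's -x face to a crank arm 8 mm thick, 18 mm wide, whose outer face is 53 mm from the drum's centre.
- handle: Round wooden crank handle, 20 mm thick, 64 mm long, parallel to the axle, 42 mm from it; spins freely on its pin, so it may be gripped tight (its frame means nothing). Origin where to grip: on its centre line, 95 mm from the drum's centre along the stand's -x, 42 mm outside the crank arm, 27 mm from the free end. Starts anywhere round its circle.
- drum (a joint): How far the drum has turned since the start, rad; 0 at the start, positive right-handed about the stand's x axis, 2 pi a full turn; two turns at most. The bearing drags (0.28 N m), so the drum stays where it is left. The hidden weight adds 0.17 to 0.26 N m at most: hardest to turn when the heavy side is level and rising, easiest when level and sinking (at the handle 4 to 6 N either side of the mean).
- feeler: Judging feeler, out of sight inside the drum and out of reach: fixed to the stand, origin 48 mm straight below the axle. It touches the hidden weight, too softly to notice, only while the heavy side is within 20 degrees of straight down. The weight sits anywhere round the drum, differently in every trial, unrelated to the handle: it must be felt. Its pose tells nothing.
- cup_mid (a point): Loose terracotta cup, 68 mm wide and 75 mm high; point half-way up. Leave alone.
- jar_mid (a point): Loose jar with a blue cap, 64 mm wide, 100 mm high; point half-way up. Leave alone.
- bowl_mid (a point): Loose blue bowl, 110 mm wide, 50 mm high; point half-way up. Leave alone.
- mug_mid (a point): Loose white mug, 72 mm wide, 85 mm high; point half-way up. Leave alone.

How it is judged:
On the way:
1. the drum has been turned one full turn by the crank ((value of joint drum above 6.05 rad or value of joint drum below -6.05 rad)), for 0.1 s.
At the end, for the whole second after the job is handed in: The drum's heavy side points straight down within 20 degrees (0.35 rad; it then touches the feeler inside the drum), the drum is still (under 0.08 rad/s), and the fingers still grip the crank's handle (more than 2 N) (contact force between feeler and anything else above 0.05 N and contact force between the fingers and handle above 2 N and velocity of joint drum between -0.08 and 0.08 rad/s); the arm keeps its last pose, push and grip.
It fails at once if the cup, jar, bowl or mug was moved more than 30 mm (distance of any of cup_mid, jar_mid, bowl_mid, mug_mid from where it was at the start of the episode above 0.03 m).
It also fails if it takes over 61 s, if anything falls off the work surface, if the arm or the gripper's body presses on something with over 40 N, if the wrist force passes 120 N, or if a joint passes its speed limit or range.

## Working session

There is one attempt and no reset: what is moved stays moved. The work goes in short steps, Python scripts to look and compute and a tool call to move; the robot and the scene stay as the last step left them, time stands still between calls to the robot, and variables do not carry over. Pictures are saved under pics/ and viewed, and the job is handed in when it is done.

Besides the shell and the picture viewer there is one more tool, called after "Call:" as name([rows], argument=value, ...), one row to a line, values as JSON. apply_moves: Moves the arm, as the interface text tells. Its arguments: {"type":"object","properties":{"increments":{"type":"array","items":{"type":"array","items":{"type":"number"}}},"grip_force":{"type":"number"}},"required":["increments"]}

```bash
mkdir -p pics; python3 - <<'E'
from station import bot, imaging
import cv2
for n in("side","top"):
    im=imaging.read_camera(n); cv2.imwrite(f"pics/{n}0.png",im[:,:,::-1]); c=imaging.get_calibration(n); print(n,c["K"],c["extrinsics"])
print(bot.get_obs(),bot.grasp_offset)
E
```

```text
side [[423.37765399   0.         283.00418814]
 [  0.         423.37765399 209.14279943]
 [  0.           0.           1.        ]] [[ 0.99892225 -0.03342461  0.03220471  0.5240623 ]
 [-0.04572537 -0.58950485  0.8064696  -0.94846116]
 [-0.0079711  -0.807073   -0.59039786  0.81068533]
 [ 0.          0.          0.          1.        ]]
top [[530.85850079   0.         277.01550351]
 [  0.         530.85850079 213.11613958]
 [  0.           0.           1.        ]] [[ 0.02154069 -0.9970969   0.07303269  0.48204265]
 [-0.99941398 -0.0234193  -0.02496471 -0.02350866]
 [ 0.02660261 -0.07245214 -0.99701705  1.44444962]
 [ 0.          0.          0.          1.        ]]
{'t': 0.1, 'q': array([ 1.22587883,  0.47771162,  0.02230484,  1.55627648, -0.01147506,
        1.10931723, -0.08314899]), 'joint_vel': array([ 0.00096182, -0.00135506,  0.00028535, -0.00287876,  0.00124763,
        0.00044108, -0.00060871]), 'joint_torque': array([ 4.36627612e-03, -5.97758317e+01,  1.61363259e+00, -2.81951916e+01,
        1.27915386e-02,  5.14269836e-03,  1.95060778e-05]), 'eef_pos': array([ 0.15825277, -0.65567213,  0.23045825]), 'tool_rot': array([-4.42071312e-04,  7.85692507e-01, -6.18616729e-01, -6.57696694e-04]), 'contact_force': array([0.38106017, 0.0444969 , 0.28550357]), 'torque': array([ 0.04848695, -0.01675118,  0.01392531]), 'gripper_width': 1.0003134353232337} 0.0187
```

View pics/side0.png

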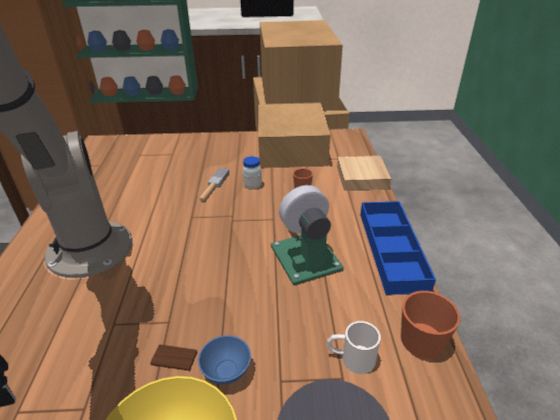

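View pics/top0.png

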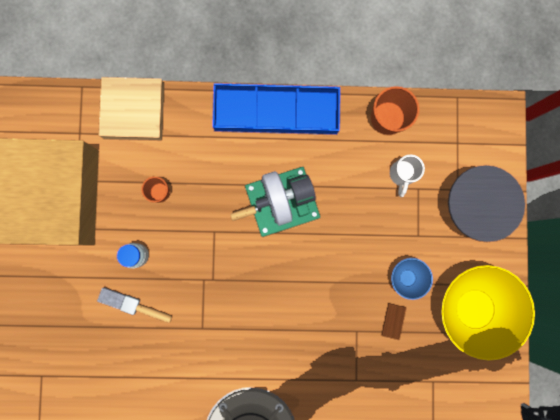

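The side view shows the green stand around (307,255), with the drum at (304,210). The crank is hidden behind the drum. In the top view the stand is at (283,202), with the wooden handle sticking out left from (258,208) to (232,214). The loose items are the cup (156,189), jar (131,255), bowl (411,278) and mug (407,170).

```bash
cat > h.py <<'E'
import numpy as np,cv2
from station import bot,imaging
def cal(n): 
    c=imaging.get_calibration(n); return np.array(c["K"]),np.array(c["extrinsics"])
def ray(n,u,v):
    K,E=cal(n); d=E[:3,:3]@np.linalg.inv(K)@[u,v,1.]; return E[:3,3],d
def onz(n,u,v,z):
    o,d=ray(n,u,v); return o+d*(z-o[2])/d[2]
def proj(n,p):
    K,E=cal(n); q=K@(E[:3,:3].T@(np.asarray(p)-E[:3,3])); return q[:2]/q[2]
E
python3 - <<'E'
from h import *
im=cv2.imread("pics/top0.png"); hsv=cv2.cvtColor(im,cv2.COLOR_BGR2HSV)
g=cv2.inRange(hsv,(65,90,30),(95,255,255)); g[:,:200]=0;g[:,360:]=0
n,l,s,c=cv2.connectedComponentsWithStats(g); print(s[1:][s[1:,4]>30])
ys,xs=np.nonzero(g); pts=np.array([onz("top",u,v,.014)[:2] for u,v in zip(xs,ys)],np.float32)
r=cv2.minAreaRect(pts); print(r); print(cv2.boxPoints(r))
o=[cv2.resize(im[150:250,215:335],None,fx=5,fy=5,interpolation=cv2.INTER_CUBIC)]
cv2.imwrite("pics/topz.png",o[0])
s=cv2.imread("pics/side0.png"); cv2.imwrite("pics/sidez.png",cv2.resize(s[170:290,250:360],None,fx=5,fy=5,interpolation=cv2.INTER_CUBIC))
E
```

```text
[[ 279  167   27   23  234]
 [ 246  181   20   25  290]
 [ 255  199   65   37 1008]]
((0.6193294525146484, -0.07265203446149826), (0.1457723081111908, 0.16611963510513306), 19.596649169921875)
[[ 0.5228071  -0.01884905]
 [ 0.57852304 -0.17534654]
 [ 0.7158518  -0.12645502]
 [ 0.66013587  0.03004247]]
```

View pics/topz.png

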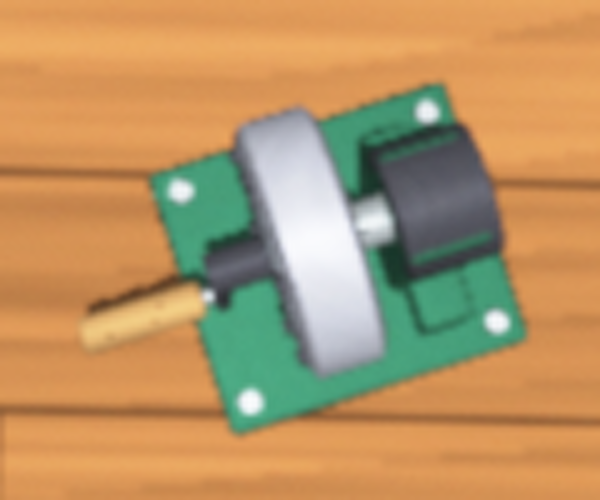

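View pics/sidez.png

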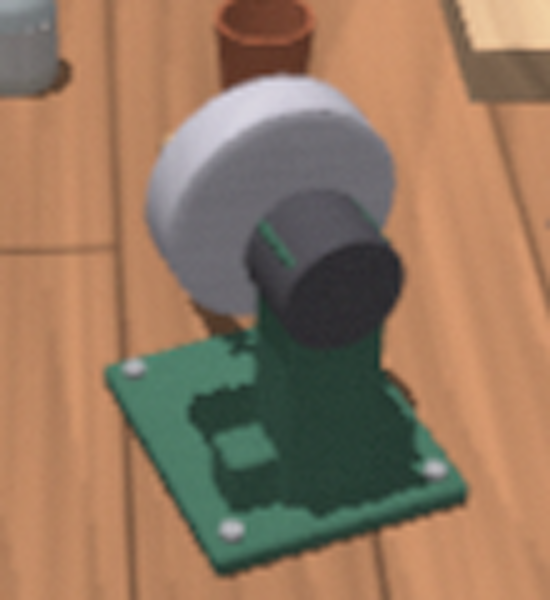

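```bash
cat >> h.py <<'E'
O=np.array([0.6126,-0.0539,0.]); X=np.array([0.335,-0.942,0]);X/=np.linalg.norm(X); Z=np.array([0,0,1.]); Y=np.cross(Z,X)
def st(x,y,z): return O+x*X+y*Y+z*Z
def onx(n,u,v,x):
    o,d=ray(n,u,v); p=o+d*(((x-(o-O)@X))/(d@X)); return (p-O)@Y,p[2]
def hand(th,x=-.095): return st(x,-.042*np.sin(th),.155+.042*np.cos(th)) # th right-handed about X from up
E
python3 - <<'E'
from h import *
im=cv2.imread("pics/top0.png"); hsv=cv2.cvtColor(im,cv2.COLOR_BGR2HSV)
w=hsv[195:225,225:262]
m=cv2.inRange(hsv,(12,100,170),(28,190,255)); m2=np.zeros_like(m); m2[200:225,226:262]=m[200:225,226:262]
# candidates
for th in range(0,360,15):
    t=np.radians(th); print(th,proj("top",hand(t,-.122)).round(1),proj("top",hand(t,-.095)).round(1),proj("top",hand(t,-.058)).round(1),proj("side",hand(t)).round(1),proj("side",hand(t,-.122)).round(1))
for z in(.1,.155,.22): print(proj("top",st(-.02,0,z)))
print(proj("top",st(0.02,0,.22)), proj("top",st(0,.0,.22)))
E
```

```text
0 [227.8 212.7] [238.7 209.1] [253.7 204.2] [289.1 177.4] [285.3 172.7]
15 [229.2 217.1] [240.2 213.5] [255.1 208.6] [285.4 178.7] [281.7 173.9]
30 [230.7 221.3] [241.6 217.7] [256.5 212.8] [282.  180.8] [278.3 176. ]
45 [232.  224.9] [242.8 221.4] [257.7 216.5] [279.  183.5] [275.4 178.7]
60 [233.1 227.8] [243.8 224.2] [258.6 219.4] [276.8 186.7] [273.3 181.8]
75 [233.8 229.6] [244.5 226.1] [259.1 221.3] [275.4 190.1] [271.9 185.2]
90 [234.3 230.4] [244.9 226.9] [259.4 222.1] [275.  193.5] [271.5 188.5]
105 [234.3 230. ] [244.8 226.5] [259.2 221.8] [275.6 196.6] [272.1 191.7]
120 [234.  228.5] [244.4 225.1] [258.7 220.4] [277.1 199.3] [273.6 194.3]
135 [233.4 226.1] [243.7 222.7] [257.9 218.1] [279.3 201.3] [275.8 196.3]
150 [232.4 223. ] [242.7 219.6] [256.8 214.9] [282.2 202.5] [278.7 197.5]
165 [231.3 219.2] [241.6 215.8] [255.6 211.2] [285.5 203. ] [281.9 198. ]
180 [230.  215.1] [240.2 211.8] [254.2 207.2] [289.  202.5] [285.4 197.5]
195 [228.6 211. ] [238.9 207.6] [252.9 203. ] [292.5 201.2] [288.9 196.3]
210 [227.3 207. ] [237.5 203.7] [251.6 199.1] [295.8 199.3] [292.1 194.4]
225 [226.  203.5] [236.3 200.1] [250.4 195.5] [298.6 196.7] [294.9 191.8]
240 [224.9 200.6] [235.3 197.2] [249.5 192.6] [300.8 193.6] [297.  188.8]
255 [224.1 198.6] [234.6 195.2] [248.9 190.5] [302.2 190.3] [298.4 185.6]
270 [223.6 197.6] [234.2 194.2] [248.6 189.5] [302.8 187. ] [298.9 182.3]
285 [223.4 197.7] [234.1 194.2] [248.7 189.5] [302.4 183.9] [298.5 179.2]
300 [223.7 198.9] [234.4 195.4] [249.1 190.7] [301.1 181.1] [297.2 176.4]
315 [224.3 201.2] [235.1 197.7] [249.9 192.9] [298.9 179. ] [295.  174.3]
330 [225.2 204.4] [236.1 200.9] [250.9 196. ] [296.1 177.6] [292.2 172.9]
345 [226.4 208.4] [237.3 204.8] [252.2 199.9] [292.7 177.1] [288.9 172.3]
[268.53715957 202.96216792]
[268.77794679 200.89859014]
[269.09019035 198.22262224]
[285.45608495 192.86799427] [277.27951769 195.54322082]
```

```bash
python3 - <<'E'
from h import *
im=cv2.imread("pics/top0.png").astype(int)
for v in range(204,222): print(v,[tuple(int(c) for c in im[v,u]) for u in (236,240,244,248)])
for c in [(-.065,-.075),(-.065,.075),(.105,.075),(.105,-.075)]: print(proj("top",st(*c,.014)).round(1),proj("side",st(*c,.014)).round(1))
for v in (208,210,212,214,215,216): print(v, [np.round(onx("top",240,v,x),4) for x in(-.095,-.1)])
from scipy.spatial.transform import Rotation as R
o=bot.get_obs();q=o["tool_rot"];r=R.from_quat([*q[1:],q[0]]).as_matrix();print(r.round(3))
E
```

```text
204 [(83, 143, 210), (76, 133, 199), (76, 133, 199), (71, 122, 184)]
205 [(79, 138, 204), (77, 136, 202), (77, 135, 201), (54, 93, 141)]
206 [(79, 136, 202), (80, 136, 203), (71, 124, 185), (40, 67, 103)]
207 [(78, 136, 201), (71, 124, 186), (53, 91, 141), (51, 86, 121)]
208 [(75, 130, 194), (53, 92, 141), (47, 78, 113), (82, 131, 174)]
209 [(61, 108, 163), (42, 70, 105), (74, 120, 160), (108, 169, 216)]
210 [(41, 68, 103), (66, 108, 145), (103, 165, 210), (120, 187, 231)]
211 [(55, 91, 128), (98, 156, 201), (119, 187, 230), (129, 200, 239)]
212 [(90, 144, 188), (116, 183, 229), (128, 199, 238), (133, 205, 242)]
213 [(113, 178, 225), (126, 197, 237), (131, 204, 241), (125, 195, 236)]
214 [(123, 193, 235), (131, 203, 240), (125, 194, 236), (110, 174, 222)]
215 [(129, 201, 240), (127, 196, 236), (113, 177, 224), (93, 152, 204)]
216 [(118, 187, 231), (113, 179, 226), (94, 152, 199), (84, 142, 205)]
217 [(105, 168, 213), (99, 157, 203), (80, 133, 190), (81, 141, 208)]
218 [(100, 159, 205), (82, 136, 190), (79, 136, 201), (81, 139, 205)]
219 [(87, 141, 191), (79, 137, 203), (80, 138, 205), (80, 138, 205)]
220 [(79, 137, 198), (79, 140, 207), (81, 141, 209), (85, 142, 210)]
221 [(83, 144, 211), (82, 143, 211), (82, 144, 213), (86, 144, 213)]
[261.1 237.5] [269.1 241.9]
[243.7 184.8] [316.  229.3]
[303.1 165.5] [343.6 265.9]
[320.7 217.7] [292.3 281.5]
208 [array([ 0.0237, -0.0447]), array([ 0.0539, -0.3739])]
210 [array([0.0089, 0.0621]), array([ 0.0358, -0.2435])]
212 [array([-0.0039,  0.1545]), array([ 0.0202, -0.1306])]
214 [array([-0.015 ,  0.2353]), array([ 0.0066, -0.032 ])]
215 [array([-0.0201,  0.272 ]), array([0.0004, 0.0129])]
216 [array([-0.0249,  0.3066]), array([-0.0054,  0.055 ])]
[[ 0.235 -0.972 -0.   ]
 [-0.972 -0.235  0.002]
 [-0.002  0.    -1.   ]]
```

```bash
python3 - <<'E'
from h import *
for z in(.112,.114,.155+.041):
  for u,v in((240,213.7),(248,211.2)):
    p=onz("top",u,v,z); print(z,p.round(4),((p-O)@X).round(4),((p-O)@Y).round(4))
for x in (-.1,): print(hand(np.radians(165),x))
for n,u,v in(("cup",156,189),("jar",131,255),("bowl",411,278),("mug",407,170)): print(n,onz("top",u,v,.05).round(3))
E
```

```text
0.112 [0.576  0.0361 0.112 ] -0.0971 -0.0043
0.112 [0.5828 0.0162 0.112 ] -0.076 -0.0046
0.114 [0.5758 0.036  0.114 ] -0.097 -0.0045
0.114 [0.5826 0.0161 0.114 ] -0.076 -0.0048
0.196 [0.5701 0.0324 0.196 ] -0.0955 -0.0112
0.196 [0.5764 0.0137 0.196 ] -0.0758 -0.0114
[0.56885109 0.03667703 0.11443112]
cup [0.64  0.261 0.05 ]
jar [0.466 0.319 0.05 ]
bowl [ 0.421 -0.414  0.05 ]
mug [ 0.708 -0.403  0.05 ]
```

```bash
cat >> h.py <<'E'
from scipy.spatial.transform import Rotation as R
def fly(tgt,n,a1):
    o=bot.get_obs();q=o["tool_rot"];r=R.from_quat([*q[1:],q[0]]).as_matrix();a=np.degrees(np.arctan2(r[1,0],r[0,0]))
    s=(np.array(tgt)-o["eef_pos"])*1000/n; da=(a1-a)/n
    print("pos",o["eef_pos"].round(4),"ang",a.round(2),"f",o["contact_force"].round(2),o["t"])
    rows=[]
    for i in range(n):
        b=np.radians(a+da*i); rows.append([round(float(x),1) for x in (s[:2]@[np.cos(b),np.sin(b)],s[:2]@[np.sin(b),-np.cos(b)],-s[2],0,0,-da,-1)])
    print(rows)
E
python3 -c "
from h import *
fly([.575,.0388,.30],16,19.6)"
```

```text
pos [ 0.1583 -0.6557  0.2305] ang -76.43 f [0.38 0.04 0.29] 0.1
[[-36.1, -35.5, -4.3, 0.0, 0.0, -6.0, -1.0], [-32.2, -39.1, -4.3, 0.0, 0.0, -6.0, -1.0], [-27.9, -42.2, -4.3, 0.0, 0.0, -6.0, -1.0], [-23.3, -44.9, -4.3, 0.0, 0.0, -6.0, -1.0], [-18.5, -47.1, -4.3, 0.0, 0.0, -6.0, -1.0], [-13.5, -48.8, -4.3, 0.0, 0.0, -6.0, -1.0], [-8.3, -49.9, -4.3, 0.0, 0.0, -6.0, -1.0], [-3.0, -50.5, -4.3, 0.0, 0.0, -6.0, -1.0], [2.3, -50.6, -4.3, 0.0, 0.0, -6.0, -1.0], [7.5, -50.1, -4.3, 0.0, 0.0, -6.0, -1.0], [12.7, -49.0, -4.3, 0.0, 0.0, -6.0, -1.0], [17.8, -47.4, -4.3, 0.0, 0.0, -6.0, -1.0], [22.6, -45.3, -4.3, 0.0, 0.0, -6.0, -1.0], [27.2, -42.7, -4.3, 0.0, 0.0, -6.0, -1.0], [31.6, -39.6, -4.3, 0.0, 0.0, -6.0, -1.0], [35.5, -36.1, -4.3, 0.0, 0.0, -6.0, -1.0]]
```

Call:
apply_moves([
  [-36, -35, -10, 0, 0, -6, -1],
  [-32, -39, -10, 0, 0, -6, -1],
  [-28, -42, -10, 0, 0, -6, -1],
  [-23, -45, -10, 0, 0, -6, -1],
  [-18, -47, -10, 0, 0, -6, -1],
  [-13, -49, -8, 0, 0, -6, -1],
  [-8, -50, -8, 0, 0, -6, -1],
  [-3, -50, -8, 0, 0, -6, -1],
], grip_force=50)

```text
t: 1.1
eef_pos: [0.3654, -0.2994, 0.3028]
tool_rot: [-0.002, 0.972, -0.236, -0.004]
contact_force: [0.8, -0.4, 0.1]
gripper_width: 1.005
```

```bash
python3 -c "
from h import *
fly([.575,.0388,.30],8,19.6)"
```

```text
pos [ 0.3654 -0.2994  0.3028] ang -27.3 f [ 0.81 -0.36  0.06] 1.1
[[3.9, -49.6, 0.3, 0.0, 0.0, -5.9, -1.0], [8.9, -48.9, 0.3, 0.0, 0.0, -5.9, -1.0], [13.9, -47.8, 0.3, 0.0, 0.0, -5.9, -1.0], [18.7, -46.1, 0.3, 0.0, 0.0, -5.9, -1.0], [23.3, -43.9, 0.3, 0.0, 0.0, -5.9, -1.0], [27.7, -41.3, 0.3, 0.0, 0.0, -5.9, -1.0], [31.7, -38.3, 0.3, 0.0, 0.0, -5.9, -1.0], [35.5, -34.8, 0.3, 0.0, 0.0, -5.9, -1.0]]
```

Call:
apply_moves([
  [4, -50, 0, 0, 0, -6, -1],
  [9, -49, 0, 0, 0, -6, -1],
  [14, -48, 0, 0, 0, -6, -1],
  [19, -46, 0, 0, 0, -6, -1],
  [23, -44, 0, 0, 0, -6, -1],
  [28, -41, 0, 0, 0, -6, -1],
  [32, -38, 0, 0, 0, -6, -1],
  [35, -35, 0, 0, 0, -6, -1],
])

```text
t: 2.1
eef_pos: [0.5724, 0.0538, 0.3023]
tool_rot: [-0.002, 0.981, 0.192, -0.003]
contact_force: [0.9, -0.6, 0.3]
gripper_width: 1.003
```

```bash
python3 -c "
from h import *
fly([.575,.0388,.20],4,19.6)
for n in('side','top'):
    im=imaging.read_camera(n); cv2.imwrite(f'pics/{n}1.png',im[:,:,::-1])"
```

```text
pos [0.5724 0.0538 0.3023] ang 22.18 f [ 0.94 -0.6   0.34] 2.1
[[-0.8, 3.7, 25.6, 0.0, 0.0, 0.6, -1.0], [-0.8, 3.7, 25.6, 0.0, 0.0, 0.6, -1.0], [-0.7, 3.7, 25.6, 0.0, 0.0, 0.6, -1.0], [-0.7, 3.7, 25.6, 0.0, 0.0, 0.6, -1.0]]
```

View pics/side1.png

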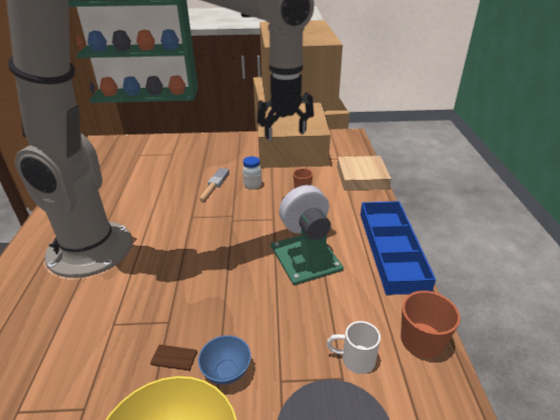

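The gripper hangs above and behind the drum, with its fingers at about (287,115). Nothing has been disturbed, so I'll descend now.

Call:
apply_moves([
  [-1, 4, 26, 0, 0, 0.6, -1],
  [-1, 4, 26, 0, 0, 0.6, -1],
  [-1, 4, 26, 0, 0, 0.6, -1],
  [-1, 4, 26, 0, 0, 0.6, -1],
  [0, 0, 25, 0, 0, 0, -1],
  [0, 0, 20, 0, 0, 0, -1],
  [0, 0, 10, 0, 0, 0, -1],
  [0, 0, 0, 0, 0, 0, -1],
])

```text
t: 3.2
eef_pos: [0.5712, 0.0394, 0.1363]
tool_rot: [-0.003, 0.985, 0.172, -0.005]
contact_force: [-0.0, -0.1, 0.4]
gripper_width: 1.0
```

```bash
python3 -c "
from h import *
fly([.575,.0388,.094],4,19.6)"
```

```text
pos [0.5712 0.0394 0.1363] ang 19.78 f [-0.01 -0.14  0.43] 3.2
[[0.9, 0.5, 10.6, 0.0, 0.0, 0.0, -1.0], [0.9, 0.5, 10.6, 0.0, 0.0, 0.0, -1.0], [0.9, 0.5, 10.6, 0.0, 0.0, 0.0, -1.0], [0.9, 0.5, 10.6, 0.0, 0.0, 0.0, -1.0]]
```

Call:
apply_moves([
  [1, 0.5, 11, 0, 0, 0, -1],
  [1, 0.5, 11, 0, 0, 0, -1],
  [1, 0.5, 11, 0, 0, 0, -1],
  [1, 0.5, 10, 0, 0, 0, -1],
  [0, 0, 0, 0, 0, 0, 0.5],
  [0, 0, 0, 0, 0, 0, 1],
  [0, 0, 0, 0, 0, 0, 1],
  [0, 0, 0, 0, 0, 0, 1],
])

```text
t: 4.2
eef_pos: [0.576, 0.0389, 0.092]
tool_rot: [-0.003, 0.985, 0.172, -0.005]
contact_force: [-1.6, 1.6, 0.1]
gripper_width: 0.22
```

```bash
python3 -c "
from h import *
o=bot.get_obs();print(o)
im=imaging.read_camera('top'); cv2.imwrite('pics/top2.png',im[:,:,::-1])
im=im[:,:,::-1];cv2.imwrite('pics/top2z.png',cv2.resize(im[150:250,215:335],None,fx=5,fy=5))"
```

```text
{'t': 4.2, 'q': array([ 0.27385793,  0.56010878, -0.58580158,  1.86990282,  0.39635921,
        0.83944001, -0.16863238]), 'joint_vel': array([-0.00099729, -0.00194938, -0.00306259, -0.00682907, -0.00103008,
       -0.01747476,  0.00169469]), 'joint_torque': array([ -0.10566004, -53.95212293,  -7.49762893, -22.1843791 ,
         0.11107015,  -0.21905449,  -0.06404292]), 'eef_pos': array([0.57603406, 0.03891814, 0.09200833]), 'tool_rot': array([-0.00304286,  0.98516283,  0.17153539, -0.00453221]), 'contact_force': array([-1.64952066,  1.58029738,  0.08625571]), 'torque': array([ 0.14516147,  0.24694004, -0.0201532 ]), 'gripper_width': 0.2204839812623325}
```

View pics/top2z.png

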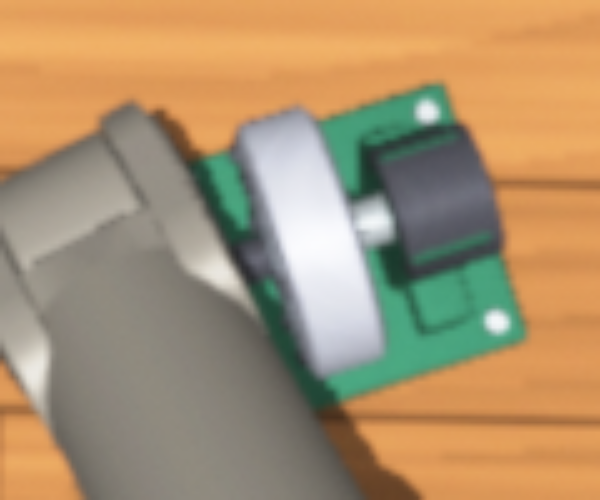

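```bash
cat >> h.py <<'E'
import json,sys,os
CY,CZ,RR=0.0,.134,.042
def state():
    o=bot.get_obs();q=o["tool_rot"];r=R.from_quat([*q[1:],q[0]]).as_matrix()
    y=(o["eef_pos"]-O)@Y;z=o["eef_pos"][2]; th=np.arctan2(-(y-CY),z-CZ)
    f=o["contact_force"]; t=-np.cos(th)*Y-np.sin(th)*Z; n=-np.sin(th)*Y+np.cos(th)*Z
    return o,r,y,z,th,f@t,f@n,f@X
def step(deg,nr=8,save=True):
    o,r,y,z,th,ft,fn,fx=state()
    x=(o["eef_pos"]-O)@X
    print("t",round(o["t"],2),"th",np.degrees(th).round(1),"r",np.hypot(y-CY,z-CZ).round(4),"x",x.round(4),"Ft,n,x",np.round([ft,fn,fx],2),"vel",np.abs(o["joint_vel"]).max().round(3))
    if save: open("log","a").write(json.dumps([o["t"],x,y,z,*map(float,o["contact_force"])])+"\n")
    rows=[];cy,cz=y,z
    for i in range(nr):
        b=th+np.radians(deg)*(i+1)/nr; ny,nz=CY-RR*np.sin(b),CZ+RR*np.cos(b)
        d=r.T@((ny-cy)*Y+(nz-cz)*Z)*1000; rows.append([round(float(v),1) for v in d]+[0,0,0,1]); cy,cz=ny,nz
    print(rows)
E
python3 -c "
from h import *
step(30)"
```

```text
t 4.25 th 175.7 r 0.0421 x -0.0998 Ft,n,x [-2.53 -0.69 -1.09] vel 0.003
[[2.8, 0.0, 0.0, 0, 0, 0, 1], [2.7, 0.0, -0.1, 0, 0, 0, 1], [2.7, 0.0, -0.3, 0, 0, 0, 1], [2.7, 0.0, -0.4, 0, 0, 0, 1], [2.7, 0.0, -0.6, 0, 0, 0, 1], [2.6, 0.0, -0.8, 0, 0, 0, 1], [2.6, 0.0, -1.0, 0, 0, 0, 1], [2.5, -0.0, -1.1, 0, 0, 0, 1]]
```

Call:
apply_moves([
  [2.8, 0, 0, 0, 0, 0, 1],
  [2.7, 0, -0.1, 0, 0, 0, 1],
  [2.7, 0, -0.3, 0, 0, 0, 1],
  [2.7, 0, -0.4, 0, 0, 0, 1],
  [2.7, 0, -0.6, 0, 0, 0, 1],
  [2.6, 0, -0.8, 0, 0, 0, 1],
  [2.6, 0, -1, 0, 0, 0, 1],
  [2.5, 0, -1.1, 0, 0, 0, 1],
])

```text
t: 5.25
eef_pos: [0.5824, 0.0412, 0.092]
tool_rot: [-0.0, 0.985, 0.17, -0.02]
contact_force: [-6.7, -2.2, -0.8]
gripper_width: 0.212
```

```bash
python3 -c "
from h import *
step(30)"
```

```text
t 5.25 th -175.4 r 0.0421 x -0.0998 Ft,n,x [-7.13  0.26 -0.14] vel 0.058
[[2.7, -0.0, -0.5, 0, 0, 0, 1], [2.7, -0.0, -0.6, 0, 0, 0, 1], [2.6, -0.0, -0.8, 0, 0, 0, 1], [2.6, -0.0, -0.9, 0, 0, 0, 1], [2.5, -0.0, -1.1, 0, 0, 0, 1], [2.4, -0.0, -1.3, 0, 0, 0, 1], [2.3, -0.0, -1.4, 0, 0, 0, 1], [2.3, -0.0, -1.6, 0, 0, 0, 1]]
```

```bash
cat >> h.py <<'E'
R0=None
def go(adv,lead,save=True,sgn=1,nr=8):
    o,r,y,z,th,ft,fn,fx=state()
    x=(o["eef_pos"]-O)@X; rad=np.hypot(y-CY,z-CZ)
    xt=np.array([.942,.335,0]);xt/=np.linalg.norm(xt); tgt=np.c_[xt,np.cross([0,0,-1],xt),[0,0,-1.]]
    rv=np.degrees(R.from_matrix(r.T@tgt).as_rotvec())
    print("t",round(o["t"],2),"th",np.degrees(th).round(1),"r",rad.round(4),"x",x.round(4),"Ft,n,x",np.round([ft,fn,fx],2),"rv",rv.round(1),"w",o["gripper_width"].round(3))
    if save: open("log","a").write(json.dumps([o["t"],x,y,z,*map(float,o["contact_force"])])+"\n")
    rows=[]
    for i in range(nr):
        b=th+sgn*(np.radians(adv)*(i+.0)/nr+.5*lead/42); t=-np.cos(b)*Y-np.sin(b)*Z; n=-np.sin(b)*Y+np.cos(b)*Z
        d=r.T@(t*lead*sgn+(n*(RR-rad)*1000 if i==0 else 0)); rows.append([round(float(v),1) for v in d]+[round(float(v),1) for v in rv/2]+[1])
    print(json.dumps(rows))
E
python3 -c "
from h import *
go(28,6)"
```

```text
Traceback (most recent call last):
  File "h.py", line 48, in go
    print("t",round(o["t"],2),"th",np.degrees(th).round(1),"r",rad.round(4),"x",x.round(4),"Ft,n,x",np.round([ft,fn,fx],2),"rv",rv.round(1),"w",o["gripper_width"].round(3))
                                                                                                                                                ^^^^^^^^^^^^^^^^^^^^^^^^
AttributeError: 'float' object has no attribute 'round'
```

```bash
sed -i 's/o\["gripper_width"\].round(3)/round(o["gripper_width"],3)/' h.py
python3 -c "
from h import *
go(28,6,False)"; cat log
```

```text
t 5.25 th -175.4 r 0.0421 x -0.0998 Ft,n,x [-7.13  0.26 -0.14] rv [-0.4  2.3  0. ] w 0.212
[[5.9, -0.0, -1.3, -0.2, 1.1, 0.0, 1], [5.8, -0.0, -1.5, -0.2, 1.1, 0.0, 1], [5.7, -0.0, -1.9, -0.2, 1.1, 0.0, 1], [5.6, -0.0, -2.2, -0.2, 1.1, 0.0, 1], [5.4, -0.0, -2.5, -0.2, 1.1, 0.0, 1], [5.3, -0.0, -2.9, -0.2, 1.1, 0.0, 1], [5.1, -0.0, -3.2, -0.2, 1.1, 0.0, 1], [4.9, -0.0, -3.5, -0.2, 1.1, 0.0, 1]]
[4.25, -0.09978261524265546, -0.003119232994665013, 0.09205864825721716, -2.698953827365191, 0.19871865433518698, 0.8778670973473002]
[5.25, -0.09975722974301475, 0.00338702460485147, 0.09201463583611508, -6.722464123663298, -2.2429759940300014, -0.8313818694831122]
```

Call:
apply_moves([
  [5.9, 0, -1.3, -0.2, 1, 0, 1],
  [5.8, 0, -1.5, -0.2, 1, 0, 1],
  [5.7, 0, -1.9, -0.2, 1, 0, 1],
  [5.6, 0, -2.2, -0.2, 1, 0, 1],
  [5.4, 0, -2.5, -0.2, 1, 0, 1],
  [5.3, 0, -2.9, -0.2, 1, 0, 1],
  [5.1, 0, -3.2, -0.2, 1, 0, 1],
  [4.9, 0, -3.5, -0.2, 1, 0, 1],
])

```text
t: 6.25
eef_pos: [0.6011, 0.0476, 0.0985]
tool_rot: [0.005, 0.985, 0.169, 0.027]
contact_force: [-2.8, -1.7, -12.3]
gripper_width: 0.218
```

```bash
python3 - <<'E'
s=open('h.py').read()
s=s.replace('y=(o["eef_pos"]-O)@Y;z=o["eef_pos"][2]','p=o["eef_pos"]-.0187*r[:,2];y=(p-O)@Y;z=p[2]').replace('CY,CZ,RR=0.0,.134,.042','CY,CZ,RR=0.0,.1527,.042')
open('h.py','w').write(s)
E
python3 -c "
from h import *
go(30,6)"
```

```text
t 6.25 th -148.0 r 0.0419 x -0.0995 Ft,n,x [-9.26  8.72  0.69] rv [ 1.1 -3.  -0.2] w 0.218
[[5.1, 0.0, -3.2, 0.6, -1.5, -0.1, 1], [4.8, 0.1, -3.6, 0.6, -1.5, -0.1, 1], [4.6, 0.1, -3.9, 0.6, -1.5, -0.1, 1], [4.3, 0.1, -4.2, 0.6, -1.5, -0.1, 1], [4.0, 0.1, -4.5, 0.6, -1.5, -0.1, 1], [3.7, 0.1, -4.7, 0.6, -1.5, -0.1, 1], [3.4, 0.1, -5.0, 0.6, -1.5, -0.1, 1], [3.1, 0.1, -5.2, 0.6, -1.5, -0.1, 1]]
```

```bash
sed -i 's#in rv/2\]#in rv/8]#' h.py
```

Call:
apply_moves([
  [5.1, 0, -3.2, 0.1, -0.4, 0, 1],
  [4.8, 0, -3.6, 0.1, -0.4, 0, 1],
  [4.6, 0, -3.9, 0.1, -0.4, 0, 1],
  [4.3, 0, -4.2, 0.1, -0.4, 0, 1],
  [4.0, 0, -4.5, 0.1, -0.4, 0, 1],
  [3.7, 0, -4.7, 0.1, -0.4, 0, 1],
  [3.4, 0, -5.0, 0.1, -0.4, 0, 1],
  [3.1, 0, -5.2, 0.1, -0.4, 0, 1],
])

```text
t: 7.25
eef_pos: [0.6211, 0.054, 0.1303]
tool_rot: [0.005, 0.986, 0.167, -0.019]
contact_force: [-10.7, -3.9, -11.1]
gripper_width: 0.215
```

```bash
python3 -c "
from h import *
go(30,6)"
```

```text
t 7.25 th -94.7 r 0.045 x -0.0988 Ft,n,x [-11.97 -10.45   0.06] rv [ 0.2  2.3 -0.4] w 0.215
[[-3.2, 0.0, -5.9, 0.0, 0.3, -0.0, 1], [-0.6, 0.0, -6.0, 0.0, 0.3, -0.0, 1], [-1.0, 0.0, -5.9, 0.0, 0.3, -0.0, 1], [-1.3, 0.0, -5.8, 0.0, 0.3, -0.0, 1], [-1.7, 0.0, -5.7, 0.0, 0.3, -0.0, 1], [-2.1, 0.0, -5.6, 0.0, 0.3, -0.0, 1], [-2.5, 0.0, -5.5, 0.0, 0.3, -0.0, 1], [-2.8, 0.0, -5.3, 0.0, 0.3, -0.0, 1]]
```

Call:
apply_moves([
  [-2, 0, -5, 0, 0.3, 0, 1],
  [-0.9, 0, -5, 0, 0.3, 0, 1],
  [-1.3, 0, -4.9, 0, 0.3, 0, 1],
  [-1.6, 0, -4.8, 0, 0.3, 0, 1],
  [-2, 0, -4.7, 0, 0.3, 0, 1],
  [-2.3, 0, -4.5, 0, 0.3, 0, 1],
  [-2.6, 0, -4.3, 0, 0.3, 0, 1],
  [-2.8, 0, -4.2, 0, 0.3, 0, 1],
])

```text
t: 8.25
eef_pos: [0.6065, 0.0487, 0.1689]
tool_rot: [0.002, 0.986, 0.167, 0.002]
contact_force: [-0.9, -2.0, -19.6]
gripper_width: 0.212
```

```bash
python3 -c "
from h import *
go(40,5)"
```

```text
t 8.25 th -39.3 r 0.0451 x -0.0987 Ft,n,x [-11.28 -16.15   1.61] rv [ 0.2 -0.2 -0.4] w 0.212
[[-5.9, 0.0, -0.4, 0.0, -0.0, -0.0, 1], [-4.3, 0.0, -2.6, 0.0, -0.0, -0.0, 1], [-4.5, 0.0, -2.2, 0.0, -0.0, -0.0, 1], [-4.7, 0.0, -1.8, 0.0, -0.0, -0.0, 1], [-4.8, 0.0, -1.4, 0.0, -0.0, -0.0, 1], [-4.9, 0.0, -1.0, 0.0, -0.0, -0.0, 1], [-5.0, 0.0, -0.5, 0.0, -0.0, -0.0, 1], [-5.0, 0.0, -0.1, 0.0, -0.0, -0.0, 1]]
```

```bash
sed -i 's/^CY,CZ,RR=.*/CY,CZ,RR=0.0028,.1545,.042/' h.py; python3 -c "
from h import *
go(40,5,False)"
```

```text
t 8.25 th -37.9 r 0.0419 x -0.0987 Ft,n,x [-10.88 -16.42   1.61] rv [ 0.2 -0.2 -0.4] w 0.212
[[-4.1, 0.0, -2.9, 0.0, -0.0, -0.0, 1], [-4.3, 0.0, -2.5, 0.0, -0.0, -0.0, 1], [-4.5, 0.0, -2.1, 0.0, -0.0, -0.0, 1], [-4.7, 0.0, -1.7, 0.0, -0.0, -0.0, 1], [-4.8, 0.0, -1.3, 0.0, -0.0, -0.0, 1], [-4.9, 0.0, -0.8, 0.0, -0.0, -0.0, 1], [-5.0, 0.0, -0.4, 0.0, -0.0, -0.0, 1], [-5.0, 0.0, 0.0, 0.0, -0.0, -0.0, 1]]
```

Call:
apply_moves([
  [-4.1, 0, -2.7, 0, 0, 0, 1],
  [-4.4, 0, -2.2, 0, 0, 0, 1],
  [-4.6, 0, -1.7, 0, 0, 0, 1],
  [-4.8, 0, -1.1, 0, 0, 0, 1],
  [-4.9, 0, -0.6, 0, 0, 0, 1],
  [-5, 0, -0.1, 0, 0, 0, 1],
  [-5, 0, 0.4, 0, 0, 0, 1],
  [-4.9, 0, 0.9, 0, 0, 0, 1],
])

```text
t: 9.25
eef_pos: [0.5766, 0.0379, 0.1785]
tool_rot: [0.0, 0.986, 0.168, 0.011]
contact_force: [9.9, 0.5, -20.7]
gripper_width: 0.219
```

```bash
python3 -c "
from h import *
go(40,5)"
```

```text
t 9.25 th 8.5 r 0.0432 x -0.0985 Ft,n,x [ -6.35 -21.86   2.8 ] rv [ 0.2 -1.3 -0.2] w 0.219
[[-4.7, 0.0, 2.1, 0.0, -0.2, -0.0, 1], [-4.8, 0.0, 1.3, 0.0, -0.2, -0.0, 1], [-4.7, 0.0, 1.8, 0.0, -0.2, -0.0, 1], [-4.5, 0.0, 2.2, 0.0, -0.2, -0.0, 1], [-4.3, 0.0, 2.5, 0.0, -0.2, -0.0, 1], [-4.1, 0.0, 2.9, 0.0, -0.2, -0.0, 1], [-3.8, -0.0, 3.3, 0.0, -0.2, -0.0, 1], [-3.5, -0.0, 3.6, 0.0, -0.2, -0.0, 1]]
```

Call:
apply_moves([
  [-4.7, 0, 3, 0, -0.2, 0, 1],
  [-4.6, 0, 2.6, 0, -0.2, 0, 1],
  [-4.4, 0, 3, 0, -0.2, 0, 1],
  [-4.2, 0, 3.3, 0, -0.2, 0, 1],
  [-3.9, 0, 3.6, 0, -0.2, 0, 1],
  [-3.6, 0, 3.9, 0, -0.2, 0, 1],
  [-3.3, 0, 4.2, 0, -0.2, 0, 1],
  [-2.9, 0, 4.4, 0, -0.2, 0, 1],
])

```text
t: 10.25
eef_pos: [0.575, 0.039, 0.1733]
tool_rot: [0.001, 0.985, 0.17, 0.032]
contact_force: [-0.2, 0.5, 12.1]
gripper_width: 0.218
```

```bash
python3 -c "
from h import *
go(45,5)"
```

```text
t 10.25 th 12.5 r 0.0384 x -0.1001 Ft,n,x [-2.57 11.86 -0.59] rv [ 0.7 -3.6  0. ] w 0.218
[[-5.7, 0.0, -2.5, 0.1, -0.4, 0.0, 1], [-4.8, -0.0, 1.5, 0.1, -0.4, 0.0, 1], [-4.6, -0.0, 2.0, 0.1, -0.4, 0.0, 1], [-4.4, -0.0, 2.4, 0.1, -0.4, 0.0, 1], [-4.1, -0.0, 2.9, 0.1, -0.4, 0.0, 1], [-3.8, -0.0, 3.2, 0.1, -0.4, 0.0, 1], [-3.5, -0.0, 3.6, 0.1, -0.4, 0.0, 1], [-3.1, -0.1, 3.9, 0.1, -0.4, 0.0, 1]]
```

```bash
python3 -c "
from h import *
o=bot.get_obs();print(o)
for n in('side','top'):
    im=imaging.read_camera(n); cv2.imwrite(f'pics/{n}3.png',im[:,:,::-1])
im=im[:,:,::-1];cv2.imwrite('pics/top3z.png',cv2.resize(im[130:270,175:345],None,fx=4,fy=4))"
```

```text
{'t': 10.25, 'q': array([ 0.3262839 ,  0.41936248, -0.63444447,  1.86840887,  0.32490016,
        0.88998392, -0.11632248]), 'joint_vel': array([-0.0092404 , -0.00384618,  0.00529661,  0.02288036,  0.02065517,
       -0.0475071 , -0.02439928]), 'joint_torque': array([  0.5935666 , -41.65288568,  -4.66345176, -19.80907559,
         0.06032429,   0.22536075,  -0.046788  ]), 'eef_pos': array([0.57495963, 0.03895377, 0.17329223]), 'tool_rot': array([7.24982739e-04, 9.84901736e-01, 1.70197151e-01, 3.16381749e-02]), 'contact_force': array([-0.24895684,  0.53247058, 12.13132435]), 'torque': array([ 0.14742966, -0.12139121,  0.04430858]), 'gripper_width': 0.21777687325425776}
```

View pics/top3z.png

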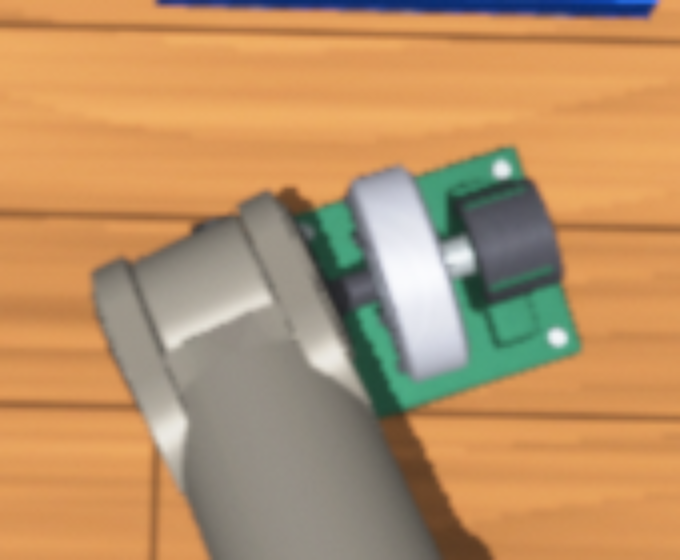

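View pics/side3.png

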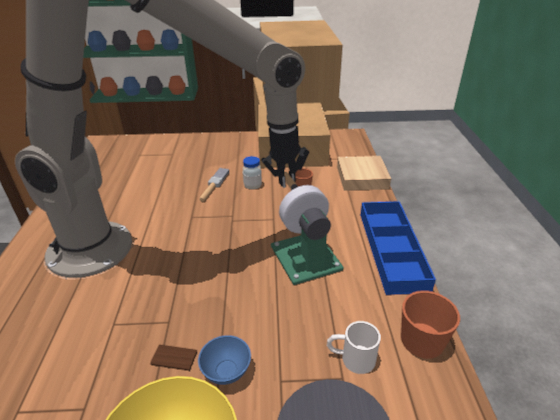

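Call:
apply_moves([
  [-6, 0, 0, 0, 0, 0, 1],
  [-6, 0, 0.5, 0, 0, 0, 1],
  [-6, 0, 0.5, 0, 0, 0, 1],
  [-6, 0, 0.5, 0, 0, 0, 1],
  [-6, 0, 1, 0, 0, 0, 1],
  [-6, 0, 1, 0, 0, 0, 1],
  [-6, 0, 1, 0, 0, 0, 1],
  [-6, 0, 1, 0, 0, 0, 1],
], grip_force=100)

```text
t: 11.35
eef_pos: [0.557, 0.0305, 0.1703]
tool_rot: [-0.005, 0.983, 0.174, 0.063]
contact_force: [22.6, 4.6, -22.9]
gripper_width: 0.199
```

```bash
python3 -c "
from h import *
go(45,5)"
```

```text
t 11.35 th 40.4 r 0.0451 x -0.0981 Ft,n,x [ -2.56 -32.24   3.24] rv [ 0.7 -7.3  0.5] w 0.199
[[-2.1, -0.1, 5.5, 0.1, -0.9, 0.1, 1], [-3.7, -0.1, 3.4, 0.1, -0.9, 0.1, 1], [-3.4, -0.1, 3.7, 0.1, -0.9, 0.1, 1], [-3.0, -0.1, 4.0, 0.1, -0.9, 0.1, 1], [-2.6, -0.1, 4.3, 0.1, -0.9, 0.1, 1], [-2.1, -0.1, 4.5, 0.1, -0.9, 0.1, 1], [-1.7, -0.1, 4.7, 0.1, -0.9, 0.1, 1], [-1.2, -0.1, 4.9, 0.1, -0.9, 0.1, 1]]
```

Call:
apply_moves([
  [-2.1, 0, 5.3, 0, -1.1, 0, 1],
  [-3.2, 0, 4, 0, -1.1, 0, 1],
  [-2.8, 0, 4.3, 0, -1.1, 0, 1],
  [-2.3, 0, 4.5, 0, -1.1, 0, 1],
  [-1.8, 0, 4.7, 0, -1.1, 0, 1],
  [-1.3, 0, 4.9, 0, -1.1, 0, 1],
  [-0.8, 0, 5, 0, -1.1, 0, 1],
  [-0.3, 0, 5, 0, -1.1, 0, 1],
])

```text
t: 12.35
eef_pos: [0.5419, 0.0268, 0.1423]
tool_rot: [0.013, 0.985, 0.171, -0.017]
contact_force: [-5.4, -1.8, 3.2]
gripper_width: 0.205
```

```bash
python3 -c "
from h import *
go(45,5)"
```

```text
t 12.35 th 81.1 r 0.0422 x -0.0997 Ft,n,x [-2.26  6.15 -0.16] rv [1.1 2.1 0.1] w 0.205
[[-0.1, -0.1, 5.0, 0.1, 0.3, 0.0, 1], [0.2, -0.1, 5.0, 0.1, 0.3, 0.0, 1], [0.7, -0.1, 5.0, 0.1, 0.3, 0.0, 1], [1.2, -0.1, 4.9, 0.1, 0.3, 0.0, 1], [1.6, -0.1, 4.7, 0.1, 0.3, 0.0, 1], [2.1, -0.1, 4.5, 0.1, 0.3, 0.0, 1], [2.5, -0.1, 4.3, 0.1, 0.3, 0.0, 1], [2.9, -0.1, 4.0, 0.1, 0.3, 0.0, 1]]
```

Call:
apply_moves([
  [0, 0, 5, 0.1, 0.2, 0, 1],
  [0.3, 0, 5, 0.1, 0.2, 0, 1],
  [0.8, 0, 4.9, 0.1, 0.2, 0, 1],
  [1.3, 0, 4.8, 0.1, 0.2, 0, 1],
  [1.8, 0, 4.7, 0.1, 0.2, 0, 1],
  [2.3, 0, 4.4, 0.1, 0.2, 0, 1],
  [2.7, 0, 4.2, 0.1, 0.2, 0, 1],
  [3.1, 0, 3.9, 0.1, 0.2, 0, 1],
])

```text
t: 13.35
eef_pos: [0.5529, 0.0305, 0.1036]
tool_rot: [0.003, 0.985, 0.171, -0.004]
contact_force: [-1.9, -0.2, 3.4]
gripper_width: 0.204
```

```bash
python3 -c "
from h import *
go(45,5)"
```

```text
t 13.35 th 136.5 r 0.0444 x -0.0995 Ft,n,x [-3.71 -1.17 -0.47] rv [0.3 0.5 0.1] w 0.204
[[5.4, 0.0, 1.3, 0.0, 0.1, 0.0, 1], [4.1, -0.0, 2.8, 0.0, 0.1, 0.0, 1], [4.4, -0.0, 2.4, 0.0, 0.1, 0.0, 1], [4.6, -0.0, 1.9, 0.0, 0.1, 0.0, 1], [4.8, 0.0, 1.5, 0.0, 0.1, 0.0, 1], [4.9, 0.0, 1.0, 0.0, 0.1, 0.0, 1], [5.0, 0.0, 0.5, 0.0, 0.1, 0.0, 1], [5.0, 0.0, 0.0, 0.0, 0.1, 0.0, 1]]
```

Call:
apply_moves([
  [4, 0, 2.6, 0, 0.1, 0, 1],
  [4.2, 0, 2.4, 0, 0.1, 0, 1],
  [4.5, 0, 1.8, 0, 0.1, 0, 1],
  [4.7, 0, 1.3, 0, 0.1, 0, 1],
  [4.9, 0, 0.8, 0, 0.1, 0, 1],
  [5, 0, 0.3, 0, 0.1, 0, 1],
  [5, 0, -0.2, 0, 0.1, 0, 1],
  [5, 0, -0.6, 0, 0.1, 0, 1],
])

```text
t: 14.35
eef_pos: [0.5853, 0.0418, 0.0918]
tool_rot: [0.003, 0.985, 0.17, -0.002]
contact_force: [-6.8, -2.7, 2.6]
gripper_width: 0.206
```

```bash
python3 -c "
from h import *
go(45,5)
import numpy as np
L=np.array([json.loads(l) for l in open('log')])[2:]
from scipy.optimize import least_squares
s=least_squares(lambda c:np.hypot(L[:,2]-c[0],L[:,3]-c[1])-.042,[0,.154]);print(s.x,s.fun.round(4))"
```

```text
t 14.35 th -175.3 r 0.0442 x -0.0993 Ft,n,x [-7.05 -3.22  0.29] rv [0.3 0.3 0. ] w 0.206
[[4.6, 0.0, -2.9, 0.0, 0.0, 0.0, 1], [4.8, 0.0, -1.2, 0.0, 0.0, 0.0, 1], [4.7, 0.0, -1.7, 0.0, 0.0, 0.0, 1], [4.5, 0.0, -2.1, 0.0, 0.0, 0.0, 1], [4.3, 0.0, -2.6, 0.0, 0.0, 0.0, 1], [4.0, 0.0, -3.0, 0.0, 0.0, 0.0, 1], [3.7, 0.0, -3.4, 0.0, 0.0, 0.0, 1], [3.4, 0.0, -3.7, 0.0, 0.0, 0.0, 1]]
[0.00190805 0.15367985] [-0.0002  0.0012  0.0011  0.0019 -0.003   0.0032 -0.0006  0.0012  0.0014]
```

```bash
sed -i 's/^CY,CZ,RR=.*/CY,CZ,RR=0.0019,.1537,.042/' h.py; cat >> h.py <<'E'
def fit(n0=2,n1=None):
    L=np.array([json.loads(l) for l in open('log')])[n0:n1]
    th=np.arctan2(-(L[:,2]-CY),L[:,3]-CZ); f=L[:,4:]
    s=np.array([1]*len(L)) if len(L)<99 else None
    ft=np.einsum('ij,ij->i',f,-np.cos(th)[:,None]*Y-np.sin(th)[:,None]*Z)
    return th,ft
E
python3 -c "
from h import *
th,ft=fit();A=np.c_[np.ones_like(th),np.cos(th),np.sin(th)];c,*_=np.linalg.lstsq(A,-ft,rcond=None);print(np.degrees(th).round(),ft.round(1),c,np.hypot(*c[1:]),(-ft-A@c).round(1))
h=np.arctan2(c[2],c[1]);print('handle th at hardest',np.degrees(h),'handle th when heavy down',np.degrees(h)-90)"
```

```text
[-151.  -96.  -38.    7.   11.   39.   80.  137. -174.] [ -8.8 -12.2 -11.   -6.9  -2.3  -3.4  -2.1  -3.7  -7. ] [ 6.64023672 -0.256316   -5.26880315] 5.275034078138264 [-0.6  0.3  1.3  1.1 -3.1  0.3  0.7  0.5 -0.5]
handle th at hardest -92.78512133265129 handle th when heavy down -182.78512133265127
```

```bash
python3 -c "
from h import *
go(30,4,False,-1)"
```

```text
t 14.35 th -174.0 r 0.0434 x -0.0993 Ft,n,x [-6.98 -3.37  0.29] rv [0.3 0.3 0. ] w 0.206
[[-4.1, 0.0, -1.2, 0.0, 0.0, 0.0, 1], [-4.0, -0.0, -0.0, 0.0, 0.0, 0.0, 1], [-4.0, 0.0, -0.3, 0.0, 0.0, 0.0, 1], [-4.0, 0.0, -0.5, 0.0, 0.0, 0.0, 1], [-3.9, 0.0, -0.8, 0.0, 0.0, 0.0, 1], [-3.9, 0.0, -1.0, 0.0, 0.0, 0.0, 1], [-3.8, 0.0, -1.3, 0.0, 0.0, 0.0, 1], [-3.7, 0.0, -1.5, 0.0, 0.0, 0.0, 1]]
```

Call:
apply_moves([
  [5, 0, -0.6, 0, 0, 0, 1],
  [4.9, 0, -1, 0, 0, 0, 1],
  [4.8, 0, -1.4, 0, 0, 0, 1],
  [4.6, 0, -1.8, 0, 0, 0, 1],
  [4.5, 0, -2.2, 0, 0, 0, 1],
  [4.3, 0, -2.6, 0, 0, 0, 1],
  [4, 0, -3, 0, 0, 0, 1],
  [3.8, 0, -3.3, 0, 0, 0, 1],
])

```text
t: 15.35
eef_pos: [0.6042, 0.0485, 0.1007]
tool_rot: [0.006, 0.986, 0.168, -0.022]
contact_force: [-6.3, -1.8, -5.3]
gripper_width: 0.199
```

```bash
python3 -c "
from h import *
go(25,4.5,True,-1)"
```

```text
t 15.35 th -143.6 r 0.0427 x -0.0993 Ft,n,x [-8.43  0.36 -0.37] rv [ 0.2  2.6 -0.2] w 0.199
[[-4.0, 0.0, 2.1, 0.0, 0.3, -0.0, 1], [-3.8, 0.0, 2.4, 0.0, 0.3, -0.0, 1], [-3.9, 0.0, 2.2, 0.0, 0.3, -0.0, 1], [-4.0, 0.0, 2.0, 0.0, 0.3, -0.0, 1], [-4.1, 0.0, 1.8, 0.0, 0.3, -0.0, 1], [-4.2, 0.0, 1.6, 0.0, 0.3, -0.0, 1], [-4.3, 0.0, 1.3, 0.0, 0.3, -0.0, 1], [-4.4, 0.0, 1.1, 0.0, 0.3, -0.0, 1]]
```

Call:
apply_moves([
  [-3.7, 0, 2.5, 0, 0.1, 0, 1],
  [-3.8, 0, 2.4, 0, 0.1, 0, 1],
  [-3.9, 0, 2.2, 0, 0.1, 0, 1],
  [-4, 0, 2, 0, 0.1, 0, 1],
  [-4.1, 0, 1.8, 0, 0.1, 0, 1],
  [-4.2, 0, 1.6, 0, 0.1, 0, 1],
  [-4.3, 0, 1.3, 0, 0.1, 0, 1],
  [-4.4, 0, 1, 0, 0.1, 0, 1],
])

```text
t: 16.35
eef_pos: [0.5902, 0.0438, 0.0934]
tool_rot: [0.002, 0.985, 0.17, 0.006]
contact_force: [7.4, 1.8, -1.0]
gripper_width: 0.205
```

```bash
python3 -c "
from h import *
go(25,4.5,True,-1)"
```

```text
t 16.35 th -167.1 r 0.0426 x -0.0996 Ft,n,x [7.14 2.66 0.79] rv [ 0.3 -0.6  0. ] w 0.205
[[-4.5, -0.0, 0.1, 0.0, -0.1, 0.0, 1], [-4.5, -0.0, 0.5, 0.0, -0.1, 0.0, 1], [-4.5, -0.0, 0.2, 0.0, -0.1, 0.0, 1], [-4.5, -0.0, -0.0, 0.0, -0.1, 0.0, 1], [-4.5, -0.0, -0.3, 0.0, -0.1, 0.0, 1], [-4.5, -0.0, -0.5, 0.0, -0.1, 0.0, 1], [-4.4, 0.0, -0.7, 0.0, -0.1, 0.0, 1], [-4.4, 0.0, -1.0, 0.0, -0.1, 0.0, 1]]
```

Call:
apply_moves([
  [-4.5, 0, 0.7, 0, 0, 0, 1],
  [-4.5, 0, 0.5, 0, 0, 0, 1],
  [-4.5, 0, 0.2, 0, 0, 0, 1],
  [-4.5, 0, 0, 0, 0, 0, 1],
  [-4.5, 0, -0.3, 0, 0, 0, 1],
  [-4.5, 0, -0.5, 0, 0, 0, 1],
  [-4.5, 0, -0.7, 0, 0, 0, 1],
  [-4.4, 0, -1, 0, 0, 0, 1],
])

```text
t: 17.35
eef_pos: [0.5689, 0.0364, 0.0944]
tool_rot: [-0.003, 0.985, 0.172, 0.022]
contact_force: [7.7, 2.6, -4.8]
gripper_width: 0.21
```

```bash
python3 -c "
from h import *
go(30,5,True,-1)"
```

```text
t 17.35 th 161.4 r 0.0428 x -0.0997 Ft,n,x [9.23 1.98 0.13] rv [ 0.1 -2.6  0.2] w 0.21
[[-4.2, -0.0, -2.8, 0.0, -0.3, 0.0, 1], [-4.4, -0.0, -2.4, 0.0, -0.3, 0.0, 1], [-4.2, -0.0, -2.7, 0.0, -0.3, 0.0, 1], [-4.1, -0.0, -2.9, 0.0, -0.3, 0.0, 1], [-3.9, -0.0, -3.2, 0.0, -0.3, 0.0, 1], [-3.6, -0.0, -3.4, 0.0, -0.3, 0.0, 1], [-3.4, -0.0, -3.7, 0.0, -0.3, 0.0, 1], [-3.2, -0.0, -3.9, 0.0, -0.3, 0.0, 1]]
```

Call:
apply_moves([
  [-4.7, 0, -1.8, 0, -0.4, 0, 1],
  [-4.5, 0, -2.2, 0, -0.4, 0, 1],
  [-4.3, 0, -2.6, 0, -0.4, 0, 1],
  [-4.1, 0, -2.9, 0, -0.4, 0, 1],
  [-3.9, 0, -3.2, 0, -0.4, 0, 1],
  [-3.6, 0, -3.4, 0, -0.4, 0, 1],
  [-3.4, 0, -3.7, 0, -0.4, 0, 1],
  [-3.2, 0, -3.9, 0, -0.4, 0, 1],
])

```text
t: 18.35
eef_pos: [0.5457, 0.0282, 0.1137]
tool_rot: [-0.002, 0.985, 0.173, 0.004]
contact_force: [8.7, 1.9, -7.2]
gripper_width: 0.204
```

```bash
python3 -c "
from h import *
go(40,5,True,-1)"
```

```text
t 18.35 th 119.5 r 0.0432 x -0.0997 Ft,n,x [10.59 -4.11  1.07] rv [-0.2 -0.6  0.3] w 0.204
[[-1.1, -0.0, -5.0, -0.0, -0.1, 0.0, 1], [-1.8, -0.0, -4.7, -0.0, -0.1, 0.0, 1], [-1.3, -0.0, -4.8, -0.0, -0.1, 0.0, 1], [-0.9, -0.0, -4.9, -0.0, -0.1, 0.0, 1], [-0.5, -0.0, -5.0, -0.0, -0.1, 0.0, 1], [-0.1, -0.0, -5.0, -0.0, -0.1, 0.0, 1], [0.4, -0.0, -5.0, -0.0, -0.1, 0.0, 1], [0.8, -0.0, -4.9, -0.0, -0.1, 0.0, 1]]
```

Call:
apply_moves([
  [-2, 0, -4.6, 0, -0.1, 0, 1],
  [-1.6, 0, -4.7, 0, -0.1, 0, 1],
  [-1.1, 0, -4.9, 0, -0.1, 0, 1],
  [-0.6, 0, -5, 0, -0.1, 0, 1],
  [-0.1, 0, -5, 0, -0.1, 0, 1],
  [0.5, 0, -5, 0, -0.1, 0, 1],
  [1, 0, -4.9, 0, -0.1, 0, 1],
  [1.5, 0, -4.8, 0, -0.1, 0, 1],
])

```text
t: 19.35
eef_pos: [0.5407, 0.0264, 0.1419]
tool_rot: [-0.005, 0.985, 0.172, -0.004]
contact_force: [4.9, 1.6, -11.1]
gripper_width: 0.201
```

```bash
python3 -c "
from h import *
go(50,5,True,-1)"
```

```text
t 19.35 th 80.7 r 0.0432 x -0.0997 Ft,n,x [10.1  -6.84  0.13] rv [-0.7  0.3  0.2] w 0.201
[[2.2, -0.0, -4.6, -0.1, 0.0, 0.0, 1], [1.6, -0.1, -4.7, -0.1, 0.0, 0.0, 1], [2.1, -0.0, -4.5, -0.1, 0.0, 0.0, 1], [2.6, -0.0, -4.3, -0.1, 0.0, 0.0, 1], [3.0, -0.0, -4.0, -0.1, 0.0, 0.0, 1], [3.4, -0.0, -3.6, -0.1, 0.0, 0.0, 1], [3.8, -0.0, -3.2, -0.1, 0.0, 0.0, 1], [4.2, -0.0, -2.8, -0.1, 0.0, 0.0, 1]]
```

Call:
apply_moves([
  [2, 0, -4.6, 0, 0, 0, 1],
  [1.8, 0, -4.6, 0, 0, 0, 1],
  [2.3, 0, -4.4, 0, 0, 0, 1],
  [2.8, 0, -4.1, 0, 0, 0, 1],
  [3.2, 0, -3.7, 0, 0, 0, 1],
  [3.6, 0, -3.3, 0, 0, 0, 1],
  [4, 0, -2.8, 0, 0, 0, 1],
  [4.3, 0, -2.3, 0, 0, 0, 1],
])

```text
t: 20.35
eef_pos: [0.5543, 0.0315, 0.1661]
tool_rot: [-0.005, 0.985, 0.171, -0.015]
contact_force: [-8.5, -1.8, -5.4]
gripper_width: 0.203
```

```bash
python3 -c "
from h import *
go(50,5,True,-1)"
```

```text
t 20.35 th 41.7 r 0.0417 x -0.1001 Ft,n,x [10.03  1.64 -1.12] rv [-0.9  1.6  0.1] w 0.203
[[3.6, -0.0, -3.5, -0.1, 0.2, 0.0, 1], [4.2, -0.0, -2.8, -0.1, 0.2, 0.0, 1], [4.4, -0.0, -2.3, -0.1, 0.2, 0.0, 1], [4.7, -0.0, -1.8, -0.1, 0.2, 0.0, 1], [4.8, -0.0, -1.3, -0.1, 0.2, 0.0, 1], [4.9, -0.0, -0.8, -0.1, 0.2, 0.0, 1], [5.0, 0.0, -0.2, -0.1, 0.2, 0.0, 1], [5.0, 0.0, 0.3, -0.1, 0.2, 0.0, 1]]
```

Call:
apply_moves([
  [3.8, 0, -3.3, 0, 0.2, 0, 1],
  [4.2, 0, -2.8, 0, 0.2, 0, 1],
  [4.4, 0, -2.3, 0, 0.2, 0, 1],
  [4.7, 0, -1.8, 0, 0.2, 0, 1],
  [4.8, 0, -1.3, 0, 0.2, 0, 1],
  [4.9, 0, -0.8, 0, 0.2, 0, 1],
  [5, 0, -0.2, 0, 0.2, 0, 1],
  [5, 0, 0.3, 0, 0.2, 0, 1],
])

```text
t: 21.35
eef_pos: [0.5867, 0.0424, 0.1769]
tool_rot: [-0.006, 0.985, 0.17, -0.007]
contact_force: [-5.9, -2.4, -8.4]
gripper_width: 0.202
```

```bash
python3 -c "
from h import *
go(55,5,True,-1)"
```

```text
t 21.35 th -8.4 r 0.0424 x -0.0994 Ft,n,x [ 5.11 -9.26  0.28] rv [-0.9  0.6  0. ] w 0.202
[[4.8, 0.0, 1.3, -0.1, 0.1, 0.0, 1], [4.8, 0.0, 1.5, -0.1, 0.1, 0.0, 1], [4.5, 0.0, 2.1, -0.1, 0.1, 0.0, 1], [4.2, 0.0, 2.6, -0.1, 0.1, 0.0, 1], [3.9, 0.0, 3.1, -0.1, 0.1, 0.0, 1], [3.5, 0.1, 3.6, -0.1, 0.1, 0.0, 1], [3.0, 0.1, 4.0, -0.1, 0.1, 0.0, 1], [2.6, 0.1, 4.3, -0.1, 0.1, 0.0, 1]]
```

Call:
apply_moves([
  [4.9, 0, 1.1, 0, 0, 0, 1],
  [4.7, 0, 1.6, 0, 0, 0, 1],
  [4.5, 0, 2.2, 0, 0, 0, 1],
  [4.2, 0, 2.7, 0, 0, 0, 1],
  [3.8, 0, 3.2, 0, 0, 0, 1],
  [3.4, 0, 3.7, 0, 0, 0, 1],
  [2.9, 0, 4.1, 0, 0, 0, 1],
  [2.4, 0, 4.4, 0, 0, 0, 1],
])

```text
t: 22.35
eef_pos: [0.615, 0.0524, 0.1567]
tool_rot: [-0.005, 0.986, 0.169, -0.01]
contact_force: [-7.8, -1.5, -1.6]
gripper_width: 0.206
```

```bash
python3 -c "
from h import *
go(55,5,True,-1)"
```

```text
t 22.35 th -59.2 r 0.0423 x -0.0994 Ft,n,x [ 2.61 -7.57 -1.21] rv [-0.7  1.  -0.2] w 0.206
[[2.1, 0.1, 4.6, -0.1, 0.1, -0.0, 1], [1.8, 0.1, 4.6, -0.1, 0.1, -0.0, 1], [1.3, 0.1, 4.8, -0.1, 0.1, -0.0, 1], [0.7, 0.1, 5.0, -0.1, 0.1, -0.0, 1], [0.1, 0.1, 5.0, -0.1, 0.1, -0.0, 1], [-0.5, 0.1, 5.0, -0.1, 0.1, -0.0, 1], [-1.1, 0.1, 4.9, -0.1, 0.1, -0.0, 1], [-1.7, 0.1, 4.7, -0.1, 0.1, -0.0, 1]]
```

Call:
apply_moves([
  [2.1, 0, 4.6, 0, 0.1, 0, 1],
  [1.7, 0, 4.7, 0, 0.1, 0, 1],
  [1.1, 0, 4.9, 0, 0.1, 0, 1],
  [0.5, 0, 5, 0, 0.1, 0, 1],
  [-0.1, 0, 5, 0, 0.1, 0, 1],
  [-0.7, 0, 5, 0, 0.1, 0, 1],
  [-1.3, 0, 4.8, 0, 0.1, 0, 1],
  [-1.8, 0, 4.7, 0, 0.1, 0, 1],
])

```text
t: 23.35
eef_pos: [0.6211, 0.0544, 0.1284]
tool_rot: [-0.004, 0.986, 0.168, 0.001]
contact_force: [-6.2, -1.6, 2.4]
gripper_width: 0.203
```

```bash
python3 -c "
from h import *
go(45,4,True,-1)"
cat > f.py <<'E'
from h import *
th,ft=fit();s=np.array([1]*10+[-1]*(len(th)-10))
k=np.ones(len(th),bool);k[4]=False
for m in(k,k&(s>0),k&(s<0)):
    F=-ft[m];t=th[m];A=np.c_[s[m],np.cos(t),np.sin(t)];c,*_=np.linalg.lstsq(A,F,rcond=None)
    print(c.round(2),np.hypot(*c[1:]).round(2),'td',(np.degrees(np.arctan2(c[2],c[1]))-90).round(1),(F-A@c).round(1))
E
python3 f.py
```

```text
t 23.35 th -98.9 r 0.0429 x -0.0992 Ft,n,x [ 1.36 -6.72 -0.55] rv [-0.4 -0.2 -0.3] w 0.203
[[-1.7, 0.0, 3.7, -0.1, -0.0, -0.0, 1], [-1.2, 0.0, 3.8, -0.1, -0.0, -0.0, 1], [-1.6, 0.0, 3.7, -0.1, -0.0, -0.0, 1], [-1.9, 0.0, 3.5, -0.1, -0.0, -0.0, 1], [-2.3, 0.0, 3.3, -0.1, -0.0, -0.0, 1], [-2.6, 0.0, 3.1, -0.1, -0.0, -0.0, 1], [-2.9, 0.0, 2.8, -0.1, -0.0, -0.0, 1], [-3.1, 0.0, 2.5, -0.1, -0.0, -0.0, 1]]
[ 6.78  0.64 -4.8 ] 4.84 td -172.4 [ 0.2  0.8  0.7  0.  -0.8 -0.   0.7  0.3 -0.7 -0.8 -0.3  0.7  1.3 -0.5
  0.3 -0.3  0.8]
[ 6.9   0.58 -5.05] 5.08 td -173.5 [-0.   0.4  0.5  0.  -0.8  0.1  0.7  0.1 -1. ]
[ 6.65  0.83 -4.55] 4.62 td -169.7 [-0.7 -0.4  0.4  0.9 -1.   0.1 -0.3  0.9]
```

Call:
apply_moves([
  [-1.2, 0, 4.3, 0, 0, 0, 1],
  [-1.5, 0, 4.2, 0, 0, 0, 1],
  [-2, 0, 4, 0, 0, 0, 1],
  [-2.4, 0, 3.8, 0, 0, 0, 1],
  [-2.8, 0, 3.5, 0, 0, 0, 1],
  [-3.2, 0, 3.2, 0, 0, 0, 1],
  [-3.5, 0, 2.8, 0, 0, 0, 1],
  [-3.8, 0, 2.4, 0, 0, 0, 1],
])

```text
t: 24.35
eef_pos: [0.6177, 0.0535, 0.1174]
tool_rot: [-0.004, 0.986, 0.168, 0.018]
contact_force: [3.1, 0.8, 2.1]
gripper_width: 0.202
```

```bash
python3 -c "
from h import *
go(25,4.5,True,-1)"; python3 f.py
```

```text
t 24.35 th -114.7 r 0.0421 x -0.0995 Ft,n,x [3.24 2.01 0.24] rv [-0.1 -2.1 -0.2] w 0.202
[[-2.3, 0.0, 3.9, -0.0, -0.3, -0.0, 1], [-2.5, 0.0, 3.8, -0.0, -0.3, -0.0, 1], [-2.7, 0.0, 3.6, -0.0, -0.3, -0.0, 1], [-2.8, 0.0, 3.5, -0.0, -0.3, -0.0, 1], [-3.0, 0.0, 3.3, -0.0, -0.3, -0.0, 1], [-3.2, 0.0, 3.2, -0.0, -0.3, -0.0, 1], [-3.4, 0.0, 3.0, -0.0, -0.3, -0.0, 1], [-3.5, 0.0, 2.8, -0.0, -0.3, -0.0, 1]]
[ 6.81  0.66 -4.74] 4.79 td -172.1 [ 0.3  0.8  0.7 -0.  -0.9 -0.1  0.6  0.3 -0.7 -0.7 -0.3  0.7  1.3 -0.6
  0.4 -0.2  0.9 -0.5]
[ 6.9   0.58 -5.05] 5.08 td -173.5 [-0.   0.4  0.5  0.  -0.8  0.1  0.7  0.1 -1. ]
[ 6.69  0.86 -4.48] 4.56 td -169.2 [-0.6 -0.3  0.4  0.9 -1.   0.1 -0.2  1.  -0.3]
```

Both passes agree on -172°, so I'm carrying on to there.

Call:
apply_moves([
  [-2.1, 0, 4.1, 0, -0.3, 0, 1],
  [-2.4, 0, 3.9, 0, -0.3, 0, 1],
  [-2.8, 0, 3.6, 0, -0.3, 0, 1],
  [-3.1, 0, 3.3, 0, -0.3, 0, 1],
  [-3.4, 0, 3, 0, -0.3, 0, 1],
  [-3.6, 0, 2.7, 0, -0.3, 0, 1],
  [-3.8, 0, 2.4, 0, -0.3, 0, 1],
  [-4, 0, 2, 0, -0.3, 0, 1],
])

```text
t: 25.35
eef_pos: [0.5988, 0.0463, 0.0951]
tool_rot: [0.0, 0.986, 0.168, 0.001]
contact_force: [1.6, 0.1, 9.4]
gripper_width: 0.203
```

```bash
python3 -c "
from h import *
go(25,4,True,-1)"; python3 f.py
```

```text
t 25.35 th -155.0 r 0.044 x -0.099 Ft,n,x [ 5.42 -7.86  0.42] rv [ 0.1 -0.1 -0.3] w 0.203
[[-4.5, 0.0, -0.4, 0.0, -0.0, -0.0, 1], [-3.8, 0.0, 1.3, 0.0, -0.0, -0.0, 1], [-3.8, 0.0, 1.1, 0.0, -0.0, -0.0, 1], [-3.9, 0.0, 0.9, 0.0, -0.0, -0.0, 1], [-3.9, 0.0, 0.7, 0.0, -0.0, -0.0, 1], [-4.0, 0.0, 0.5, 0.0, -0.0, -0.0, 1], [-4.0, 0.0, 0.2, 0.0, -0.0, -0.0, 1], [-4.0, 0.0, 0.0, 0.0, -0.0, -0.0, 1]]
[ 6.81  0.66 -4.74] 4.79 td -172.1 [ 0.3  0.8  0.7 -0.  -0.9 -0.1  0.6  0.3 -0.7 -0.7 -0.3  0.7  1.3 -0.6
  0.4 -0.2  0.9 -0.5 -0. ]
[ 6.9   0.58 -5.05] 5.08 td -173.5 [-0.   0.4  0.5  0.  -0.8  0.1  0.7  0.1 -1. ]
[ 6.68  0.83 -4.49] 4.57 td -169.5 [-0.7 -0.3  0.4  0.9 -1.   0.1 -0.2  1.  -0.3  0.1]
```

Call:
apply_moves([
  [-4, 0, 0.8, 0, 0, 0, 1],
  [-3.9, 0, 1, 0, 0, 0, 1],
  [-3.9, 0, 0.8, 0, 0, 0, 1],
  [-3.9, 0, 0.7, 0, 0, 0, 1],
  [-4, 0, 0.6, 0, 0, 0, 1],
  [-4, 0, 0.5, 0, 0, 0, 1],
  [0, 0, 0, 0, 0, 0, 1],
  [0, 0, 0, 0, 0, 0, 1],
])

```text
t: 26.35
eef_pos: [0.5894, 0.0434, 0.0925]
tool_rot: [-0.003, 0.985, 0.169, 0.015]
contact_force: [1.5, 0.1, 3.2]
gripper_width: 0.204
```

```bash
python3 -c "
from h import *
go(25,4,False,-1)"
```

```text
t 26.35 th -169.1 r 0.0433 x -0.0994 Ft,n,x [ 2.03 -2.91  0.4 ] rv [-0.  -1.8 -0.1] w 0.204
[[-4.1, 0.0, -0.9, -0.0, -0.2, -0.0, 1], [-4.0, 0.0, 0.2, -0.0, -0.2, -0.0, 1], [-4.0, 0.0, 0.0, -0.0, -0.2, -0.0, 1], [-4.0, 0.0, -0.2, -0.0, -0.2, -0.0, 1], [-4.0, 0.0, -0.4, -0.0, -0.2, -0.0, 1], [-3.9, 0.0, -0.6, -0.0, -0.2, -0.0, 1], [-3.9, 0.0, -0.9, -0.0, -0.2, -0.0, 1], [-3.9, 0.0, -1.1, -0.0, -0.2, -0.0, 1]]
```

```bash
python3 - <<'E'
import h
from h import *
from scipy.optimize import least_squares
L=np.array([json.loads(l) for l in open('log')])[9:]
s=least_squares(lambda c:np.hypot(L[:,2]-c[0],L[:,3]-c[1])-c[2],[0,.154,.042]);print(s.x,s.fun.round(4))
h.CY,h.CZ=s.x[:2]; print(np.degrees(state()[4]))
exec(open('f.py').read().split('\n',1)[1])
E
```

```text
[0.00173605 0.15315664 0.04264797] [ 0.0001  0.0003 -0.0003 -0.0005 -0.0004  0.0001  0.0005 -0.0007  0.0003
  0.0001  0.0003 -0.0006  0.0009]
-168.72884833340484
[ 6.82  0.69 -4.68] 4.73 td -171.7 [ 0.3  0.7  0.6  0.  -0.7 -0.3  0.6  0.3 -0.7 -0.7 -0.3  0.7  1.3 -0.7
  0.4 -0.2  0.8 -0.4 -0.1]
[ 6.91  0.62 -4.97] 5.01 td -172.9 [ 0.1  0.3  0.4  0.  -0.6 -0.1  0.7  0.1 -1. ]
[ 6.69  0.84 -4.44] 4.52 td -169.3 [-0.6 -0.3  0.4  0.9 -1.1  0.1 -0.2  1.  -0.2  0.1]
```

Circle fit is good: radius 42.6 mm with residuals under 1 mm. One small nudge, then hold.

Call:
apply_moves([
  [-3.8, 0, 0.2, 0, -0.4, 0, 1],
  [-2.5, 0, 0, 0, -0.4, 0, 1],
  [0, 0, 0, 0, 0, 0, 1],
  [0, 0, 0, 0, 0, 0, 1],
  [0, 0, 0, 0, 0, 0, 1],
  [0, 0, 0, 0, 0, 0, 1],
  [0, 0, 0, 0, 0, 0, 1],
  [0, 0, 0, 0, 0, 0, 1],
])

```text
t: 27.35
eef_pos: [0.5868, 0.0427, 0.0925]
tool_rot: [-0.003, 0.985, 0.17, 0.012]
contact_force: [2.5, 0.8, 0.8]
gripper_width: 0.199
```

```bash
python3 -c "
from h import *
go(25,4,False,-1); print(bot.get_obs()['joint_vel'].round(4))
for n in('side','top'):
    im=imaging.read_camera(n); cv2.imwrite(f'pics/{n}4.png',im[:,:,::-1])
go(25,4,False,-1)
a=cv2.imread('pics/side0.png');b=cv2.imread('pics/side4.png');cv2.imwrite('pics/cmp.png',np.hstack([cv2.resize(a,(400,300)),cv2.resize(b,(400,300))]))
"
```

```text
t 27.35 th -172.3 r 0.0429 x -0.0996 Ft,n,x [ 2.69 -0.49  0.06] rv [-0.1 -1.4 -0. ] w 0.199
[[-4.0, -0.0, -0.7, -0.0, -0.2, -0.0, 1], [-4.0, 0.0, 0.0, -0.0, -0.2, -0.0, 1], [-4.0, 0.0, -0.2, -0.0, -0.2, -0.0, 1], [-4.0, -0.0, -0.4, -0.0, -0.2, -0.0, 1], [-4.0, -0.0, -0.6, -0.0, -0.2, -0.0, 1], [-3.9, -0.0, -0.8, -0.0, -0.2, -0.0, 1], [-3.9, -0.0, -1.1, -0.0, -0.2, -0.0, 1], [-3.8, -0.0, -1.3, -0.0, -0.2, -0.0, 1]]
[-0.0007 -0.     -0.0014 -0.001  -0.0015 -0.0007 -0.0009]
t 27.45 th -172.4 r 0.043 x -0.0996 Ft,n,x [4.21 0.06 0.03] rv [-0.1 -1.4 -0. ] w 0.203
[[-4.1, -0.0, -0.7, -0.0, -0.2, -0.0, 1], [-4.0, 0.0, 0.0, -0.0, -0.2, -0.0, 1], [-4.0, 0.0, -0.2, -0.0, -0.2, -0.0, 1], [-4.0, -0.0, -0.4, -0.0, -0.2, -0.0, 1], [-4.0, -0.0, -0.6, -0.0, -0.2, -0.0, 1], [-3.9, -0.0, -0.8, -0.0, -0.2, -0.0, 1], [-3.9, -0.0, -1.1, -0.0, -0.2, -0.0, 1], [-3.8, -0.0, -1.3, -0.0, -0.2, -0.0, 1]]
```

View pics/cmp.png

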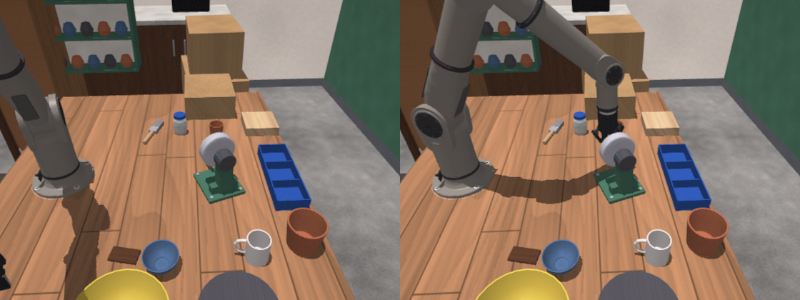

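In the before/after pair the jar (580,122), bowl (560,258) and mug (657,247) haven't moved, and the gripper is on the handle behind the drum. The cup is hidden by the gripper, but it was never near the path. The drum is still at -172°, so I'm handing in.

```bash
python3 -c "
from station import bot
print(bot.hand_in())"
```

```text
the job is handed in; nothing more can be done
None
```

I gripped the crank handle and turned the drum forward about 1.1 turns, then back about one turn. I stopped it with the heavy side down and handed in at about 27.5 s, still gripping with grip force set at 100 N. No verdict was reported.

- **Heavy side:** I fitted the tangential force at the handle over both passes. It gave about 6.8 N of drag and a swing of about 4.8 N, both as expected from the task. The heavy side is down with the handle at -172° (from straight up); the forward pass alone gives -173° and the backward pass -169° to -170°.
- **Final state:** The handle was at -172.4° and the arm was still. About 4 N of sideways push remained on the handle, below the roughly 6.7 N bearing drag. The jaws were closed on the handle.
- **What disagreed:**
  - The handle slipped a few millimetres in the pads once near the top, at 50 N grip, so I raised it to 100 N.
  - I left that one stalled force reading out of the fit.
  - Residuals in the fit were up to 1.3 N, so the angle is probably good to about 5°.
- **Surroundings:** The jar, bowl and mug look unmoved in the last side picture. The gripper hid the cup there, so I couldn't check it, but the arm never came near it.

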